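# Pack the grooming case and press its lid home

### The job

Pack the grooming case: lay the steel comb and the bamboo chew stick flat on the floor of the open white case, side by side and both along its length, setting them down rather than dropping them. Then set the wooden lid on the case, where its two rubber seals will hold it proud, and press it down over both ends until it is fully home all along the rim and stays there. Leave everything else where it is.

Things in the scene. Friction and masses are not known exactly. Their poses are not given: they have to be found in the camera images.
- case: white plastic open case, fixed, 220 long (x), 140 wide (y), 48 high; origin: centre of its underside, z up. Walls 4, floor 5 thick. At each end a block fills the last 16 inside, topped by a black rubber seal strip (strip top 42 above the underside), leaving a free floor 180 by 132. A strip yields downward under about 9 N and stays where it was pushed
- lid: wooden lid, 0.22 kg, right way up on the sideboard; origin: centre of its underside, x lengthwise. Plug 206 by 126, 14 deep, 3 clear all round in the case; flange 224 by 144 (z 14 to 20) overlaps the rim; central grip bar 60 (x) by 14 (y), z 20 to 44. On the case the seals hold it 8 proud (lid origin 42 above case origin); fully home the flange lies on the rim (34). Fits either way round
- lid_end_a (a point): point on the top face of the lid's flange, 85 from the middle towards the lid's +x end: a place to press (54 above the case's origin when home, 62 when proud)
- lid_end_b (a point): the same at the lid's -x end
- comb: steel grooming comb lying flat on the lowest acrylic tier, 140 long (x), 28 wide (y), 60 g; spine 9 wide and 8 thick along its +y edge, teeth 5 thick; origin at the middle of its underside, z up
- stick: squared bamboo chew stick lying on the lowest acrylic tier, 130 long (x), 16 wide (y), 14 thick (z), 40 g; origin at its centre (7 above what it lies on)
- tiers: three stepped clear acrylic tiers, fixed, 240 long (x); origin under the centre of the lowest tier. Lowest: y -95 to 95, top 25 high; middle: y 95 to 175, 60 high; top tier: y 175 to 265, 90 high
- dish: blue ceramic dish, 72 wide, 27 high, on the middle tier; a bystander, origin at its underside
- balm_tin: round tin, 48 diameter, 20 high, on the middle tier; a bystander, origin at its underside
- drip_bottle: empty glass drip bottle, 52 diameter, 90 high, on the top tier; a bystander, origin at its underside
- jar: closed plastic jar, 64 diameter, 70 high, on the top tier; a bystander, origin at its underside
- treat_can: small can, 54 diameter, 50 high, standing on the sideboard beyond the case and lid; a bystander, origin at its underside
- toy_ring: rubber ring, 60 diameter, 14 high, lying on the sideboard between robot and case; a bystander, origin at its underside
- brush: brush with a long handle, lying at the right of the sideboard; a bystander, origin at its underside
There are look-alikes about, which are no part of the job. There is more than one size of the stick; the one meant has the size given above. Leave any red look-alike of the comb alone.

How it is judged:
By the outcome, as a careful person would: the job done as asked, in the order asked, and still so for the second after the job is handed in, with the robot touching nothing.
It also fails if it takes over 72 s, if anything falls off the work surface, if the arm or the gripper's body presses on something with over 40 N, if the wrist force passes 120 N, or if a joint passes its speed limit or range.

### The arm

A 7-joint arm with a two-finger parallel gripper is mounted at the origin on the work surface. World frame = base frame: x ahead of the robot, y to its left, z up, the work surface at z = 0. Lengths are in m, angles in rad, forces in N, time in s.
With the tool pointing down it reaches from about 0.425 to 0.875 m from the base axis. Payload 4.7 kg.
Tool frame: the origin (TCP) lies midway between the tips of the shut fingers; the grasp point (between the pads) lies 19 mm behind it; z points along the fingers, y is the line along which they close (so a half turn about z gives the same grasp; the last joint's range is limited). The gripper opens to 87 mm and grips with 3 to 60 N. Pads are 19 mm wide; open, the fingers measure 117 mm over their backs; the gripper's body (75 mm by 190 mm) begins 51 mm behind the grasp point.
Start: joints at [1.343, 0.321, -0.07, 1.45, 0.023, 1.371, -0.057], TCP at [0.156, -0.631, 0.223] pointing down, gripper open.
Joint ranges: [-2.86, 2.86], [-0.3, 2.09], [-1.38, 1.24], [0.06, 2.45], [-1.56, 4.7], [0.09, 2.05], [-2.69, 2.69]. Speed limits (rad/s): [2.57, 2.57, 3.14, 3.14, 3.14, 3.14, 3.14].

### API

Orientations are given as a rotation vector (axis times angle).
In Python, from bench import ctrl gives the robot as it stands. The module is installed in compiled form; this text tells all that it offers.
- The arm moves only by the tool carry_out, never from a script. Its argument "steps" is a list of rows, each a list of 7 numbers: the turn, a rotation vector about the world's x, y, z in degrees, then the shift along the world's x, y, z in cm, then the opening, from 0 (shut) to 1 (fully open). A call has 1 to 12 rows; each row is the pose to reach, as a shift and turn from the pose commanded when the call began; what a row does not reach only later rows make up. A row lasts 1/10 s, in which the tool goes at most 50 mm and 8.59 degrees, less where a joint would pass 70% of its speed; a pose out of reach is approached as far as the arm can. A call with a gripper value outside its range is refused whole. The fingers move at their own pace and stop on an object; "squeeze" is the grip in N (left out, the last holds). Time passes only in rows, so rows that repeat a pose let the fingers close. It gives the time, the measured TCP pose, the force, the opening and the grip force at its end, in the units of the state.
- ctrl.get_state(): the state, without advancing time (a new reading comes with each control period).
- ctrl.get_image(name): name is "scene" or "top" or "wrist"; returns a dict with "pixels" (400x640x3 uint8, red, green, blue), "camera_matrix" (3x3 intrinsics, pixels), "cam_to_world" (4x4, takes a point from camera to world coordinates); the wrist camera has in their place "T_tool_cam" (4x4, takes a point from camera to tool coordinates, whose origin is the TCP and whose axes are the flange's). Camera axes: x right, y down, z forward; pixel columns grow to the right and rows downward; lengths in m; the calibration is good to about 2 mm. A picture is of the moment at which its call begins: read the wrist's pose just before it. There is no depth.
- ctrl.close_job(): hands the job in; it is judged then, once.
The state is a dict: "time": time; "joint_positions": joint angles; "qd": joint speeds; "joint_torque": joint torques, N m; "position": TCP position; "tool_rot": TCP orientation; "ft_force": force on the tool from outside, world axes, zero at the start; "torque": the same for the moment, N m; "grip_width": opening from 0.0 (shut) to 1.0 (fully open); "grip_force": force on a finger pad.
Only numpy, scipy, OpenCV 4.12 (cv2) and the standard library are available. Lean on these libraries where they do the work, as an engineer would, in place of code of your own. Each camera call takes 0.05 s, during which the arm holds its last target. There are 200 camera calls.

## Working session

There is one attempt and no reset: what is moved stays moved. The work goes in short steps, Python scripts to look and compute and a tool call to move; the robot and the scene stay as the last step left them, time stands still between calls to the robot, and variables do not carry over. Pictures are saved under pics/ and viewed, at most 10 in all, crops included, and the job is handed in when it is done.

Besides the shell and the picture viewer there is one more tool, called after "Call:" as name(argument=value, ...), one argument or row to a line, values as JSON. carry_out: Moves the arm, as the interface text tells. Its arguments: {"type":"object","properties":{"steps":{"type":"array","items":{"type":"array","items":{"type":"number"}}},"squeeze":{"type":"number"}},"required":["steps"]}

```bash
mkdir -p pics; cat > h.py <<'E'
import numpy as np, cv2
from bench import ctrl
from scipy.spatial.transform import Rotation as R
def grab(n,f=None):
    s=ctrl.get_state(); im=ctrl.get_image(n); p=im["pixels"][:,:,::-1].copy()
    if n=="wrist":
        T=np.eye(4);T[:3,:3]=R.from_rotvec(s["tool_rot"]).as_matrix();T[:3,3]=s["position"];T=T@im["T_tool_cam"]
    else: T=im["cam_to_world"]
    if f: cv2.imwrite("pics/"+f+".png",p); np.savez("pics/"+f+".npz",K=im["camera_matrix"],T=T)
    return p,im["camera_matrix"],T
def load(f):
    d=np.load("pics/"+f+".npz"); return cv2.imread("pics/"+f+".png"),d["K"],d["T"]
def ray(uv,K,T,z):
    uv=np.atleast_2d(uv).astype(float); d=np.c_[uv,np.ones(len(uv))]@np.linalg.inv(K).T@T[:3,:3].T
    o=T[:3,3]; return o+d*((z-o[2])/d[:,2])[:,None]
def proj(P,K,T):
    q=(np.atleast_2d(P)-T[:3,3])@T[:3,:3]@K.T; return q[:,:2]/q[:,2:]
E
python3 - <<'E'
from h import *
for n in ("top","scene"):
    p,K,T=grab(n,n+"0"); print(n,K[0,0],T.round(3).tolist())
s=ctrl.get_state(); print({k:np.round(v,3) for k,v in s.items()})
E
```

```text
top 373.3656984995557 [[-0.029, -0.994, 0.109, 0.375], [-0.999, 0.028, -0.016, -0.004], [0.012, -0.109, -0.994, 1.109], [0.0, 0.0, 0.0, 1.0]]
scene 410.87018341081426 [[-0.818, 0.436, -0.375, 0.982], [0.575, 0.613, -0.542, 0.71], [-0.006, -0.659, -0.752, 1.083], [0.0, 0.0, 0.0, 1.0]]
{'time': np.float64(0.1), 'joint_positions': array([ 1.343,  0.322, -0.07 ,  1.452,  0.023,  1.371, -0.057]), 'qd': array([-0.   , -0.001,  0.002, -0.003,  0.001,  0.001,  0.   ]), 'joint_torque': array([ 0.0000e+00, -4.9257e+01, -4.0600e-01, -3.1340e+01, -6.4000e-02,
        3.9000e-02,  0.0000e+00]), 'position': array([ 0.155, -0.631,  0.222]), 'tool_rot': array([-3.117, -0.379,  0.   ]), 'ft_force': array([ 0.296, -0.664,  0.701]), 'torque': array([-0.002, -0.001,  0.008]), 'grip_force': np.float64(0.0), 'grip_width': np.float64(0.998)}
```

View pics/top0.png

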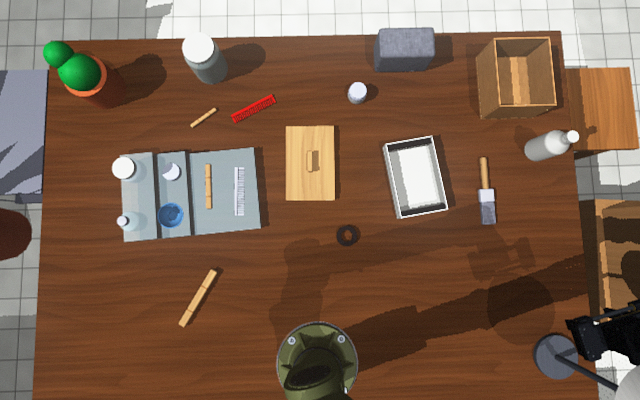

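View pics/scene0.png

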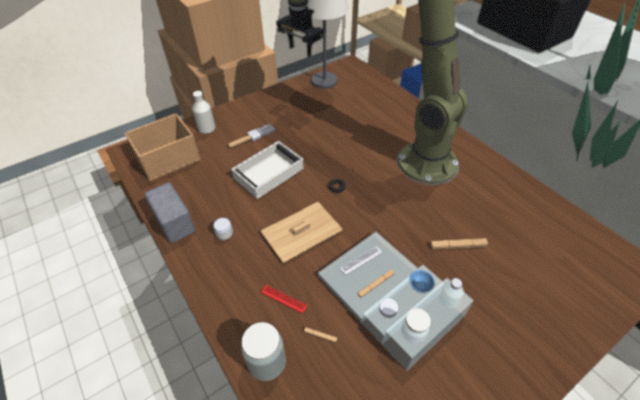

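The top view shows the comb at (239,190), three sticks at (208,186), (204,117) and (198,297), the lid at (310,163) and the case at (415,177). The red comb is at (253,108), the ring at (347,235) and the can at (357,92). The scene view agrees. Next I'll measure all of them.

```bash
python3 - <<'E'
from h import *
p,K,T=load("top0"); hsv=cv2.cvtColor(p,cv2.COLOR_BGR2HSV)
def m(lo,hi,roi,z,name):
    x0,y0,x1,y1=roi; k=np.zeros(p.shape[:2],np.uint8); k[y0:y1,x0:x1]=cv2.inRange(hsv,lo,hi)[y0:y1,x0:x1]
    k=cv2.morphologyEx(k,cv2.MORPH_CLOSE,np.ones((5,5)))
    c=max(cv2.findContours(k,0,cv2.CHAIN_APPROX_NONE)[0],key=cv2.contourArea).reshape(-1,2)
    w=ray(c,K,T,z)[:,:2]*1000; r=cv2.minAreaRect(w.astype(np.float32))
    b=cv2.boxPoints(r); e=b[1]-b[0] if np.linalg.norm(b[1]-b[0])>np.linalg.norm(b[2]-b[1]) else b[2]-b[1]
    print(name,"c",np.round(r[0]),"size",np.round(sorted(r[1])),"yaw",round(np.degrees(np.arctan2(e[1],e[0]))%180,1),c.min(0),c.max(0))
wood=((8,90,150),(25,255,255))
m(*wood,(195,155,225,215),.039,"stickA")
m(*wood,(185,100,222,132),.014,"stickB")
m(*wood,(170,260,225,335),.014,"stickC")
m((8,60,130),(28,255,255),(275,115,345,210),.02,"lid")
m((0,0,205),(180,40,255),(375,130,455,225),.048,"case")
m((0,0,190),(180,60,255),(230,160,250,220),.031,"comb")
m((0,0,0),(180,255,60),(330,220,365,250),.014,"ring")
a=np.hstack([cv2.resize(p[y0:y0+100,x0:x0+100],None,fx=4,fy=4,interpolation=2) for x0,y0 in((175,130),(370,125))])
cv2.imwrite("pics/crop0.png",a)
E
```

```text
stickA c [513. 298.] size [ 11. 128.] yaw 0.2 [206 164] [210 208]
stickB c [726. 322.] size [12. 90.] yaw 126.0 [190 108] [215 127]
stickC c [197. 335.] size [ 20. 177.] yaw 148.2 [178 269] [216 327]
lid c [579.  19.] size [174. 225.] yaw 178.4 [275 125] [334 200]
case c [ 524. -301.] size [141. 221.] yaw 8.7 [386 136] [447 218]
comb c [497. 210.] size [ 32. 140.] yaw 179.7 [234 167] [245 215]
ring c [361. -98.] size [58. 58.] yaw 88.3 [337 225] [357 245]
```

View pics/crop0.png

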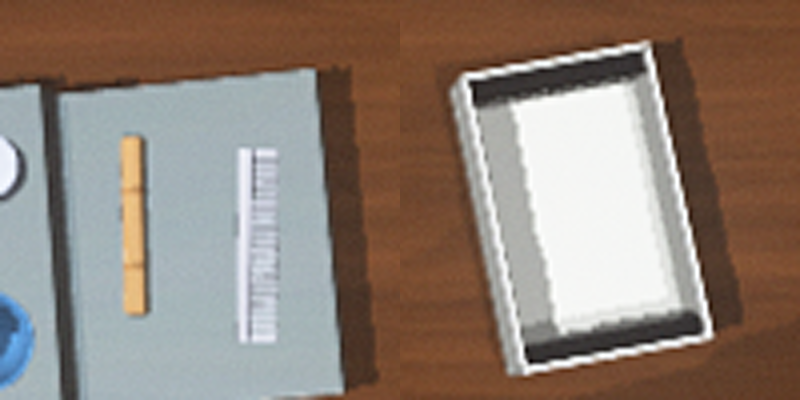

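The stick meant is the one at (208,186): it measures 128 mm, lies on the lowest tier and fits the given 130. (204,117) is 90 mm and (198,297) is 177 mm, and both lie on the table, so neither fits. The crop confirms a pale steel comb with its spine on the +y side, and an open white case. First I'll move over the case and look closer on the way.

Call:
carry_out(
  steps=[
    [0,0,-5,36,33,5,1],
    [0,0,-5,36,33,5,1],
    [0,0,-5,36,33,5,1],
    [0,0,-5,36,33,5,1],
    [0,0,-5,36,33,5,1],
    [0,0,-5,36,33,5,1],
    [0,0,-5,36,33,5,1],
    [0,0,-5,36,33,5,1],
    [0,0,-5,36,33,5,1],
    [0,0,-5,36,33,5,1],
    [0,0,-5,36,33,5,1],
    [0,0,-5,36,33,5,1],
  ],
)

```text
time: 1.3
position: [0.5161, -0.3, 0.2721]
tool_rot: [-3.132, -0.247, 0.001]
ft_force: [-0.4, -0.9, 0.4]
grip_width: 1.001
grip_force: 0.0
```

```bash
python3 - <<'E'
from h import *
p,K,T=grab("wrist","w_case"); print(T.round(3),K[0,0],ctrl.get_state()["position"])
E
```

```text
[[ 0.156 -0.957 -0.244  0.582]
 [-0.988 -0.151 -0.037 -0.29 ]
 [-0.001  0.247 -0.969  0.434]
 [ 0.     0.     0.     1.   ]] 295.39526474944734 [ 0.51500742 -0.3015719   0.2719543 ]
```

View pics/w_case.png

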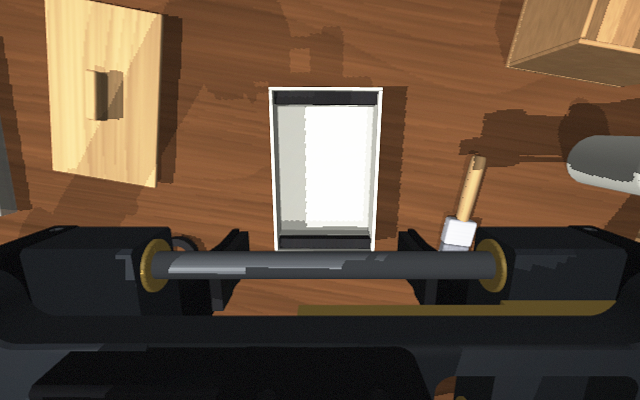

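The wrist view shows the case, with its far rim corners at about (269,88) and (383,88), and the whole lid at the upper left. I'll measure both.

```bash
python3 - <<'E'
from h import *
p,K,T=load("w_case"); hsv=cv2.cvtColor(p,cv2.COLOR_BGR2HSV)
g=cv2.cvtColor(p,cv2.COLOR_BGR2GRAY)
# outer rim edges: first/last bright px per row
L=[];Rr=[]
for v in range(100,232,4):
    xs=np.where((hsv[v,250:400,2]>215)&(hsv[v,250:400,1]<40))[0]+250
    L.append((xs[0]-.5,v));Rr.append((xs[-1]+.5,v))
F=[]
for u in range(280,374,4):
    ys=np.where((hsv[75:110,u,2]>200)&(hsv[75:110,u,1]<40))[0]+75; F.append((u,ys[0]-.5))
def ln(a):
    w=ray(a,K,T,.048)[:,:2]; l=cv2.fitLine(w.astype(np.float32),cv2.DIST_HUBER,0,.01,.01).ravel(); return l[2:],l[:2]
(lp,ld),(rp,rd),(fp,fd)=ln(L),ln(Rr),ln(F)
for d in(ld,rd,fd): print(np.degrees(np.arctan2(d[1],d[0]))%180)
X=lambda a,d,b,e: a+d*np.linalg.solve(np.c_[d,-e],b-a)[0]
a,b=X(lp,ld,fp,fd),X(rp,rd,fp,fd); d=ld*np.sign(ld[0])+rd*np.sign(rd[0]); d/=np.linalg.norm(d)
print("width",np.linalg.norm(a-b),"corners",a,b,"centre",(a+b)/2-.11*d,"yaw",np.degrees(np.arctan2(d[1],d[0])))
k=cv2.inRange(hsv,(10,40,150),(30,255,255)); k[:,:30]=0;k[:,172:]=0;k[200:]=0
k=cv2.morphologyEx(k,cv2.MORPH_OPEN,np.ones((5,5)))
c=max(cv2.findContours(k,0,2)[0],key=cv2.contourArea)
q=cv2.approxPolyDP(c,8,True).reshape(-1,2); print(q.tolist()); w=ray(q,K,T,.02)[:,:2]; print(w.round(4).tolist())
r=cv2.minAreaRect((ray(c.reshape(-1,2),K,T,.02)[:,:2]*1000).astype(np.float32)); print(r)
E
```

```text
8.685864
8.702483
98.94801
width 0.14008684 corners [ 0.6203444  -0.21449746] [ 0.64213324 -0.35287943] centre [ 0.5225028 -0.3003161] yaw 8.694174
[[44, 0], [52, 169], [154, 187], [160, 14]]
[[0.6795, 0.074], [0.4679, 0.0786], [0.4642, -0.0635], [0.6863, -0.0674]]
((576.008056640625, 4.838722229003906), (144.08258056640625, 223.60475158691406), 88.78369903564453)
```

Call:
carry_out(
  steps=[
    [0,0,-9,-2,51,0,1],
    [0,0,-9,-2,51,0,1],
    [0,0,-9,-2,51,0,1],
    [0,0,-9,-2,51,0,1],
    [0,0,-9,-2,51,0,1],
    [0,0,-9,-2,51,0,1],
    [0,0,-9,-2,51,0,1],
    [0,0,-9,-2,51,0,1],
    [0,0,-9,-2,51,0,1],
    [0,0,-9,-2,51,0,1],
    [0,0,-9,-2,51,0,1],
    [0,0,-9,-2,51,0,1],
  ],
)

```text
time: 2.55
position: [0.4953, 0.2094, 0.2723]
tool_rot: [3.141, -0.001, -0.001]
ft_force: [0.1, -0.3, -0.3]
grip_width: 1.001
grip_force: 0.0
```

```bash
python3 - <<'E'
from h import *
p,K,T=grab("wrist","w_comb"); s=ctrl.get_state();print(s["position"],s["tool_rot"])
E
```

```text
[0.49593448 0.20714792 0.27214342] [ 3.14013428e+00 -5.88836397e-03 -1.04739056e-03]
```

View pics/w_comb.png

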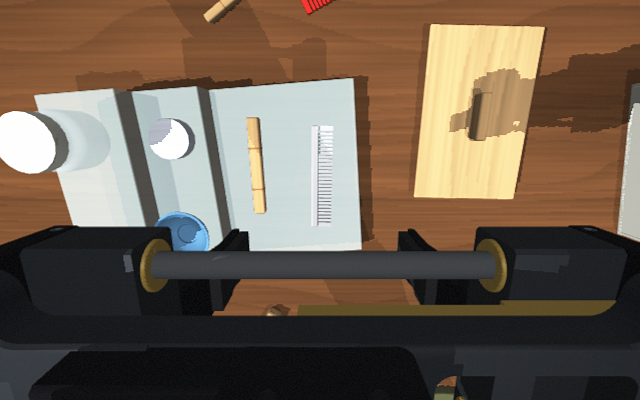

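The wrist view shows the comb at about (312–333, 125–226), the stick at (247–266, 118–213), and the lid again at the right. I'll measure all three.

```bash
python3 - <<'E'
from h import *
p,K,T=load("w_comb"); hsv=cv2.cvtColor(p,cv2.COLOR_BGR2HSV); g=hsv[:,:,2]
def rect(k,z,name):
    c=max(cv2.findContours(k,0,cv2.CHAIN_APPROX_NONE)[0],key=cv2.contourArea).reshape(-1,2)
    r=cv2.minAreaRect((ray(c,K,T,z)[:,:2]*1000).astype(np.float32)); b=cv2.boxPoints(r)
    e=b[1]-b[0] if np.linalg.norm(b[1]-b[0])>np.linalg.norm(b[2]-b[1]) else b[2]-b[1]
    print(name,np.round(r[0],1),np.round(r[1],1),"yaw",(np.degrees(np.arctan2(e[1],e[0]))+90)%180-90)
k=np.zeros_like(g);k[110:222,238:275]=cv2.inRange(hsv,(8,70,100),(28,255,255))[110:222,238:275]; rect(k,.039,"stick")
k=cv2.inRange(hsv,(8,40,60),(30,255,255));k[:,:400]=0;k[:,560:]=0;k[:15]=0;k[212:]=0
k2=np.zeros_like(g);med=np.median(g[130:220,280:300]);sub=cv2.absdiff(cv2.cvtColor(p,cv2.COLOR_BGR2GRAY),np.uint8(np.median(cv2.cvtColor(p,cv2.COLOR_BGR2GRAY)[130:220,280:300])))
k2[115:235,303:342]=(sub[115:235,303:342]>12)*255; k2=cv2.morphologyEx(k2,cv2.MORPH_CLOSE,np.ones((5,5))); rect(k2,.031,"comb")
# lid
q=np.array([[430,25],[545,27],[514,199],[414,197]]); print(ray(q,K,T,.02)[:,:2].round(4).tolist(), ray(q,K,T,.02)[:,:2].mean(0))
E
```

```text
stick [512.7 299.3] [127.2  17. ] yaw 1.9473801Traceback (most recent call last):
  File "<stdin>", line 10, in <module>
cv2.error: OpenCV(4.12.0) :-1: error: (-5:Bad argument) in function 'absdiff'
> Overload resolution failed:
>  - src2 is not a numpy array, neither a scalar
>  - Expected Ptr<cv::UMat> for argument 'src2'
```

```bash
python3 - <<'E'
from h import *
p,K,T=load("w_comb"); g=cv2.cvtColor(p,cv2.COLOR_BGR2GRAY).astype(int)
m=int(np.median(g[130:220,280:300])); k=np.zeros(g.shape,np.uint8)
k[115:235,303:342]=(abs(g-m)[115:235,303:342]>12)*255
k=cv2.morphologyEx(k,cv2.MORPH_CLOSE,np.ones((5,5)))
c=max(cv2.findContours(k,0,cv2.CHAIN_APPROX_NONE)[0],key=cv2.contourArea).reshape(-1,2)
print(cv2.minAreaRect((ray(c,K,T,.031)[:,:2]*1000).astype(np.float32)),c.min(0),c.max(0))
for z,q in((.031,[[312,125],[333,125],[332,226],[311,226]]),(.02,[[430,25],[545,27],[514,199],[414,197]])):
    w=ray(np.array(q),K,T,z)[:,:2]; print(w.round(4).tolist(),w.mean(0).round(4))
E
```

```text
((496.00140380859375, 211.76039123535156), (29.353240966796875, 140.1149139404297), 89.33859252929688) [311 125] [333 226]
[[0.5661, 0.2243], [0.5661, 0.1966], [0.426, 0.1971], [0.426, 0.2272]] [0.4961 0.2113]
[[0.6871, 0.0756], [0.6845, -0.0687], [0.4629, -0.0649], [0.466, 0.0792]] [0.5751 0.0053]
```

Call:
carry_out(
  steps=[
    [0,0,0,0,0.4,-5,0.7],
    [0,0,0,0,0.4,-10,0.7],
    [0,0,0,0,0.4,-15,0.7],
    [0,0,0,0,0.4,-19,0.7],
    [0,0,0,0,0.4,-22,0.7],
    [0,0,0,0,0.4,-23.6,0.7],
    [0,0,0,0,0.4,-24.4,0.7],
    [0,0,0,0,0.4,-24.4,0.7],
    [0,0,0,0,0.4,-24.4,0.2],
    [0,0,0,0,0.4,-24.4,0.2],
    [0,0,0,0,0.4,-24.4,0.2],
    [0,0,0,0,0.4,-24.4,0.2],
  ],
  squeeze=20,
)

```text
time: 3.8
position: [0.4961, 0.2131, 0.0294]
tool_rot: [-3.142, 0.004, -0.002]
ft_force: [0.9, -0.7, -0.4]
grip_width: 0.423
grip_force: 0.0
```

Call:
carry_out(
  steps=[
    [0,0,0,0,0,0,0.2],
    [0,0,0,0,0,0,0.2],
    [0,0,0,0,0,0,0.2],
    [0,0,0,0,0,0,0.2],
    [0,0,0,0,0,1,0.2],
    [0,0,0,0,0,3,0.2],
    [0,0,0,0,0,6,0.2],
  ],
)

```text
time: 4.5
position: [0.4941, 0.2123, 0.088]
tool_rot: [3.141, -0.004, -0.006]
ft_force: [0.9, 0.1, -0.5]
grip_width: 0.313
grip_force: 20.0
```

```bash
python3 - <<'E'
from h import *
s=ctrl.get_state();print(s["position"],s["tool_rot"],s["grip_width"]*87,s["grip_force"],s["ft_force"])
p,K,T=grab("wrist","w_g1"); 
cv2.imwrite("pics/g1.png",np.hstack([p[180:400,180:480],grab("top","t_g1")[0][120:340,150:450]]))
E
```

```text
[0.49412258 0.21225466 0.08804921] [ 3.14075489 -0.00358581 -0.00597933] 27.19004800535988 19.99581813812256 [ 0.85344139  0.06574561 -0.52022841]
```

View pics/g1.png

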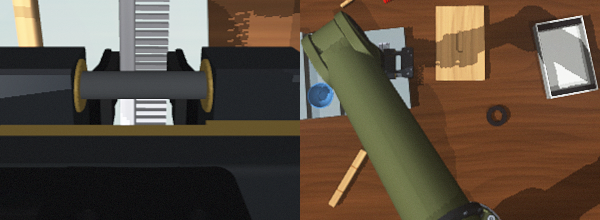

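The comb is held at 27 mm, level between the pads. I'll carry it to the case.

Call:
carry_out(
  steps=[
    [0,0,0,0,0,4,0.2],
    [0,0,9,2.4,-48.6,7,0.2],
    [0,0,9,2.4,-48.6,7,0.2],
    [0,0,9,2.4,-48.6,7,0.2],
    [0,0,9,2.4,-48.6,7,0.2],
    [0,0,9,2.4,-48.6,7,0.2],
    [0,0,9,2.4,-48.6,7,0.2],
    [0,0,9,2.4,-48.6,7,0.2],
    [0,0,9,2.4,-48.6,7,0.2],
    [0,0,9,2.4,-48.6,7,0.2],
    [0,0,9,2.4,-48.6,7,0.2],
    [0,0,9,2.4,-48.6,7,0.2],
  ],
)

```text
time: 5.8
position: [0.5173, -0.2822, 0.1579]
tool_rot: [3.13, 0.224, -0.002]
ft_force: [-0.2, -0.6, -1.6]
grip_width: 0.316
grip_force: 20.0
```

```bash
cat > st.py <<'E'
from h import *
import sys
s=ctrl.get_state(); r=R.from_rotvec(s["tool_rot"]).as_matrix()
print("pos",s["position"].round(4),"closing",(np.degrees(np.arctan2(r[1,1],r[0,1]))%180).round(2),"tilt",r[:2,2].round(4),"w",round(s["grip_width"]*87,1),"F",s["ft_force"].round(1),"t",s["time"])
if len(sys.argv)>1:
    t=np.array(eval(sys.argv[1])); print("shift cm",((t-s["position"])*100).round(2))
E
python3 st.py "[.5186,-.2746,.0085]"
```

```text
pos [ 0.5173 -0.2822  0.1579] closing 98.2 tilt [-0.0011 -0.0035] w 27.5 F [-0.2 -0.6 -1.6] t 5.8
shift cm [  0.13   0.76 -14.94]
```

Call:
carry_out(
  steps=[
    [0,0,0,0,0,-4,0.2],
    [0,0,0,0,0,-7,0.2],
    [0,0,0,0,0,-7,0.2],
    [0,0,0,0,0,-7,0.2],
  ],
)

```text
time: 6.2
position: [0.5195, -0.2725, 0.0886]
tool_rot: [-3.131, -0.243, 0.001]
ft_force: [1.0, -0.4, 0.4]
grip_width: 0.312
grip_force: 20.0
```

```bash
python3 st.py "[.5186,-.2746,.0085]"
```

```text
pos [ 0.5195 -0.2725  0.0886] closing 98.89 tilt [-0.0009  0.0009] w 27.1 F [ 1.  -0.4  0.4] t 6.2
shift cm [-0.09 -0.21 -8.01]
```

Call:
carry_out(
  steps=[
    [0,0,0,-0.1,-0.2,-3,0.2],
    [0,0,0,-0.1,-0.2,-5.5,0.2],
    [0,0,0,-0.1,-0.2,-6.8,0.2],
    [0,0,0,-0.1,-0.2,-7.4,0.2],
    [0,0,0,-0.1,-0.2,-7.7,0.2],
    [0,0,0,-0.1,-0.2,-7.9,0.2],
    [0,0,0,-0.1,-0.2,-7.9,0.2],
  ],
)

```text
time: 6.9
position: [0.5193, -0.2754, 0.0105]
tool_rot: [3.131, 0.242, 0.002]
ft_force: [-0.5, -0.4, -0.0]
grip_width: 0.313
grip_force: 20.0
```

```bash
python3 st.py "[.5186,-.2746,.0085]"
```

```text
pos [ 0.5193 -0.2754  0.0105] closing 98.85 tilt [ 0.0012 -0.0008] w 27.3 F [-0.5 -0.4 -0. ] t 6.9
shift cm [-0.07  0.08 -0.2 ]
```

Still no contact, so I'll edge down until there is force.

Call:
carry_out(
  steps=[
    [0,0,0,0,0,-0.1,0.2],
    [0,0,0,0,0,-0.2,0.2],
    [0,0,0,0,0,-0.2,0.2],
  ],
)

```text
time: 7.2
position: [0.5192, -0.2754, 0.0089]
tool_rot: [3.131, 0.242, 0.001]
ft_force: [-2.4, 0.5, 4.3]
grip_width: 0.312
grip_force: 20.0
```

Contact at 4 N. Opening slightly, then lifting.

Call:
carry_out(
  steps=[
    [0,0,0,0,0,0,0.43],
    [0,0,0,0,0,0,0.43],
    [0,0,0,0,0,0,0.43],
    [0,0,0,0,0,0,0.43],
    [0,0,0,0,0,1,0.43],
    [0,0,0,0,0,3,0.43],
    [0,0,0,0,0,7,0.43],
    [0,0,0,0,0,12,0.43],
    [0,0,0,0,0,15,0.7],
    [0,0,0,0,0,15,0.7],
  ],
)

```text
time: 8.2
position: [0.522, -0.2764, 0.1641]
tool_rot: [3.126, 0.242, 0.014]
ft_force: [0.6, 1.1, 1.1]
grip_width: 0.537
grip_force: 0.0
```

```bash
python3 st.py "[.5127,.2993,.20]"; python3 -c "
from h import *
grab('wrist','w_c1')"
```

```text
pos [ 0.522  -0.2764  0.1641] closing 98.86 tilt [ 0.0092 -0.0056] w 46.7 F [0.6 1.1 1.1] t 8.2
shift cm [-0.93 57.57  3.59]
```

View pics/w_c1.png

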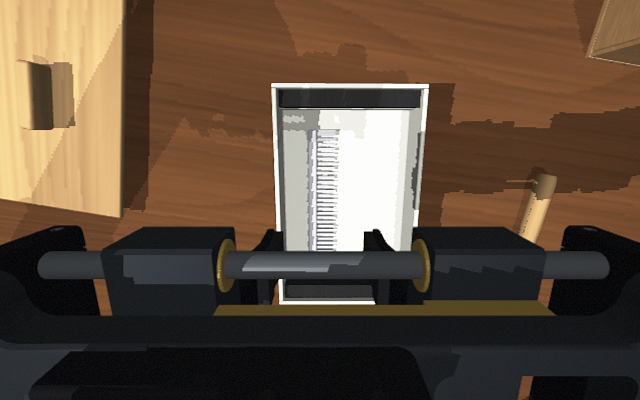

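The comb lies flat in the left half of the case, at (312–340, 128–250) and along its length. Next the stick.

Call:
carry_out(
  steps=[
    [0,0,-7,-0.8,57.5,3.5,0.7],
    [0,0,-7,-0.8,57.5,3.5,0.7],
    [0,0,-7,-0.8,57.5,3.5,0.6],
    [0,0,-7,-0.8,57.5,3.5,0.6],
    [0,0,-7,-0.8,57.5,3.5,0.6],
    [0,0,-7,-0.8,57.5,3.5,0.6],
    [0,0,-7,-0.8,57.5,3.5,0.6],
    [0,0,-7,-0.8,57.5,3.5,0.6],
    [0,0,-7,-0.8,57.5,3.5,0.6],
    [0,0,-7,-0.8,57.5,3.5,0.6],
    [0,0,-7,-0.8,57.5,3.5,0.6],
    [0,0,-7,-0.8,57.5,3.5,0.6],
  ],
)

```text
time: 9.45
position: [0.5082, 0.3048, 0.1919]
tool_rot: [-3.139, -0.059, 0.004]
ft_force: [-0.5, 0.8, -0.2]
grip_width: 0.602
grip_force: 0.0
```

Call:
carry_out(
  steps=[
    [0,0,0,0,0,-3,0.6],
    [0,0,0,0,0,-6,0.6],
    [0,0,0,0,0,-6,0.6],
  ],
)

```text
time: 9.75
position: [0.5072, 0.2978, 0.1274]
tool_rot: [3.137, 0.052, -0.014]
ft_force: [-0.8, -0.3, -0.6]
grip_width: 0.607
grip_force: 0.0
```

```bash
python3 st.py "[.5127,.2993,.0295]"; python3 - <<'E'
from h import *
p,K,T=grab("wrist","w_s"); hsv=cv2.cvtColor(p,cv2.COLOR_BGR2HSV)
k=cv2.inRange(hsv,(8,70,100),(28,255,255)); k[:,:200]=0;k[:,450:]=0;k[:60]=0;k[248:]=0
k=cv2.morphologyEx(k,cv2.MORPH_OPEN,np.ones((3,3)))
c=max(cv2.findContours(k,0,cv2.CHAIN_APPROX_NONE)[0],key=cv2.contourArea).reshape(-1,2)
r=cv2.minAreaRect((ray(c,K,T,.039)[:,:2]*1000).astype(np.float32));print(r,c.min(0),c.max(0))
E
```

```text
pos [0.5072 0.2978 0.1274] closing 91.91 tilt [-0.0091 -0.0045] w 52.8 F [-0.8 -0.3 -0.6] t 9.75
shift cm [ 0.55  0.15 -9.79]
((522.095947265625, 300.3753662109375), (107.21920776367188, 14.73129940032959), 1.3081481456756592) [312 125] [329 247]
```

Call:
carry_out(
  steps=[
    [0,0,0,0.5,0.2,-4,0.6],
    [0,0,0,0.5,0.2,-7,0.6],
    [0,0,0,0.5,0.2,-9,0.6],
    [0,0,0,0.5,0.2,-9.7,0.5],
    [0,0,0,0.5,0.2,-9.7,0.1],
    [0,0,0,0.5,0.2,-9.7,0.1],
    [0,0,0,0.5,0.2,-9.7,0.1],
    [0,0,0,0.5,0.2,-9.7,0.1],
    [0,0,0,0.5,0.2,-9.7,0.1],
    [0,0,0,0.5,0.2,-9.7,0.1],
    [0,0,0,0.5,0.2,-9.7,0.1],
    [0,0,0,0.5,0.2,-9.7,0.1],
  ],
)

```text
time: 11.0
position: [0.5163, 0.302, 0.0366]
tool_rot: [3.141, 0.051, 0.002]
ft_force: [-0.7, -0.8, 6.3]
grip_width: 0.173
grip_force: 20.0
```

```bash
python3 st.py
```

```text
pos [0.5163 0.302  0.0366] closing 91.84 tilt [0.0013 0.    ] w 15.0 F [-0.7 -0.8  6.3] t 11.0
```

Call:
carry_out(
  steps=[
    [0,0,0,0,0,1,0.1],
    [0,0,0,0,0,3,0.1],
    [0,0,0,0,0,7,0.1],
    [0,0,0,0,0,10,0.1],
    [0,0,0,0,0,12,0.1],
    [0,0,0,0,0,12,0.1],
  ],
)

```text
time: 11.6
position: [0.5171, 0.3034, 0.1592]
tool_rot: [-3.139, -0.051, -0.008]
ft_force: [-0.9, -0.3, -0.5]
grip_width: 0.174
grip_force: 20.0
```

```bash
python3 - <<'E'
from h import *
p,K,T=grab("wrist","w_g2"); q=grab("scene","s_g2")[0]
cv2.imwrite("pics/g2.png",np.hstack([p[150:400,180:480],cv2.resize(q[200:360,300:500],None,fx=1.5625,fy=1.5625)]))
E
python3 st.py "[.5263,-.325,.16]"
```

```text
pos [0.5154 0.3018 0.1555] closing 91.86 tilt [ 0.0001 -0.0003] w 15.4 F [-0.3 -0.4 -0.9] t 11.7
shift cm [  1.09 -62.68   0.45]
```

View pics/g2.png

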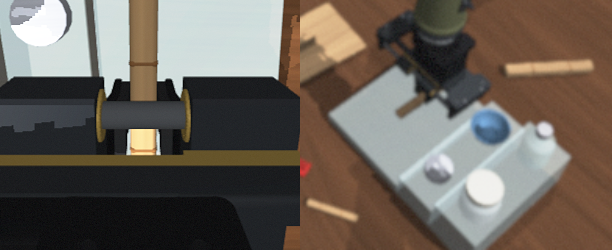

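The stick is held across its 15–16 mm width and the neighbours look undisturbed. I'll carry it over.

Call:
carry_out(
  steps=[
    [0,0,7,1.1,-62.7,1,0.1],
    [0,0,7,1.1,-62.7,1,0.1],
    [0,0,7,1.1,-62.7,1,0.1],
    [0,0,7,1.1,-62.7,1,0.1],
    [0,0,7,1.1,-62.7,1,0.1],
    [0,0,7,1.1,-62.7,1,0.1],
    [0,0,7,1.1,-62.7,1,0.1],
    [0,0,7,1.1,-62.7,1,0.1],
    [0,0,7,1.1,-62.7,1,0.1],
    [0,0,7,1.1,-62.7,1,0.1],
    [0,0,7,1.1,-62.7,1,0.1],
    [0,0,7,1.1,-62.7,1,0.1],
  ],
)

```text
time: 12.9
position: [0.5247, -0.2995, 0.1632]
tool_rot: [-3.131, -0.242, 0.004]
ft_force: [0.5, 0.2, -0.8]
grip_width: 0.177
grip_force: 20.0
```

Call:
carry_out(
  steps=[
    [0,0,0,0,-2.7,0,0.1],
    [0,0,0,0,-2.7,-3,0.1],
    [0,0,0,0,-2.7,-5,0.1],
    [0,0,0,0,-2.7,-5,0.1],
    [0,0,0,0,-2.7,-5,0.1],
  ],
)

```text
time: 13.4
position: [0.5255, -0.3243, 0.114]
tool_rot: [-3.13, -0.243, 0.003]
ft_force: [-0.4, 0.3, -0.1]
grip_width: 0.17
grip_force: 20.0
```

```bash
python3 st.py "[.5263,-.325,.02]";python3 st.py "[.5263,-.325,.02]"; python3 -c "
from h import *
grab('wrist');grab('wrist')";python3 st.py "[.5263,-.325,.02]"
```

```text
pos [ 0.5255 -0.3243  0.114 ] closing 98.88 tilt [-0.002   0.0016] w 14.8 F [-0.4  0.3 -0.1] t 13.4
shift cm [ 0.08 -0.07 -9.4 ]
pos [ 0.5255 -0.3243  0.114 ] closing 98.88 tilt [-0.002   0.0016] w 14.8 F [-0.4  0.3 -0.1] t 13.4
shift cm [ 0.08 -0.07 -9.4 ]
pos [ 0.5268 -0.3249  0.116 ] closing 98.89 tilt [ 0.0011 -0.0007] w 15.4 F [ 0.   0.1 -0.4] t 13.5
shift cm [-0.05 -0.01 -9.6 ]
```

Call:
carry_out(
  steps=[
    [0,0,0,0,0,-4,0.1],
    [0,0,0,0,0,-7,0.1],
    [0,0,0,0,0,-8.8,0.1],
    [0,0,0,0,0,-9.4,0.1],
    [0,0,0,0,0,-9.7,0.1],
    [0,0,0,0,0,-9.7,0.1],
  ],
)

```text
time: 14.1
position: [0.5271, -0.3254, 0.0194]
tool_rot: [3.131, 0.243, 0.002]
ft_force: [-0.5, -0.3, -0.3]
grip_width: 0.175
grip_force: 20.0
```

Call:
carry_out(
  steps=[
    [0,0,0,0,0,-0.1,0.1],
    [0,0,0,0,0,-0.2,0.1],
    [0,0,0,0,0,-0.2,0.1],
  ],
)

```text
time: 14.4
position: [0.5264, -0.3252, 0.0167]
tool_rot: [3.131, 0.242, 0.001]
ft_force: [0.1, 0.4, -0.3]
grip_width: 0.173
grip_force: 20.0
```

Call:
carry_out(
  steps=[
    [0,0,0,0,0,-0.1,0.1],
    [0,0,0,0,0,-0.15,0.1],
    [0,0,0,0,0,-0.15,0.1],
  ],
)

```text
time: 14.7
position: [0.5265, -0.3252, 0.0165]
tool_rot: [3.131, 0.242, 0.0]
ft_force: [-3.9, 2.3, 9.4]
grip_width: 0.175
grip_force: 20.0
```

Contact. Releasing and lifting, then a look.

Call:
carry_out(
  steps=[
    [0,0,0,0,0,0.1,0.1],
    [0,0,0,0,0,0.1,0.32],
    [0,0,0,0,0,0.1,0.32],
    [0,0,0,0,0,0.1,0.32],
    [0,0,0,0,0,0.1,0.32],
    [0,0,0,0,0,1,0.32],
    [0,0,0,0,0,3,0.32],
    [0,0,0,0,0,7,0.32],
    [0,0,0,-5,0,12,0.32],
    [0,0,0,-9,0,17,0.5],
    [0,0,0,-9,0,20,0.5],
    [0,0,0,-9,0,20,0.5],
  ],
)

```text
time: 15.9
position: [0.4365, -0.3271, 0.2212]
tool_rot: [3.124, 0.238, 0.008]
ft_force: [0.6, -0.5, 0.4]
grip_width: 0.474
grip_force: 0.0
```

```bash
python3 - <<'E'
from h import *
grab("wrist","w_s2"); 
E
python3 st.py "[.5755,.005,.15]"
```

```text
pos [ 0.4368 -0.3269  0.2205] closing 98.74 tilt [ 0.0057 -0.0072] w 42.3 F [0.4 0.  0.1] t 15.95
shift cm [13.87 33.19 -7.05]
```

View pics/w_s2.png

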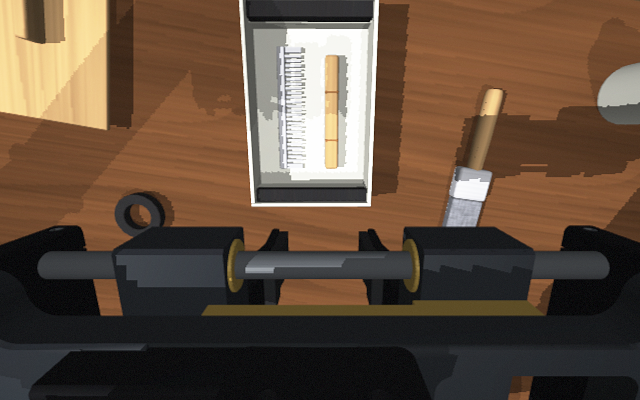

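Comb at (292,107) and stick at (331,110) lie side by side along the case's length, on the floor. Now the lid.

Call:
carry_out(
  steps=[
    [0,0,-10,13.8,33.2,-12,0.5],
    [0,0,-10,13.8,33.2,-12,0.5],
    [0,0,-10,13.8,33.2,-12,0.5],
    [0,0,-10,13.8,33.2,-12,0.5],
    [0,0,-10,13.8,33.2,-12,0.5],
    [0,0,-10,13.8,33.2,-12,0.5],
    [0,0,-10,13.8,33.2,-12,0.5],
    [0,0,-10,13.8,33.2,-12,0.5],
    [0,0,-10,13.8,33.2,-12,0.5],
    [0,0,-10,13.8,33.2,-12,0.5],
    [0,0,-10,13.8,33.2,-12,0.5],
  ],
)

```text
time: 17.05
position: [0.5739, 0.0056, 0.0942]
tool_rot: [3.141, -0.034, -0.001]
ft_force: [-0.5, -0.9, -0.3]
grip_width: 0.502
grip_force: 0.0
```

```bash
for i in 1 2 3; do python3 -c "
from h import *
grab('top')"; python3 st.py "[.5755,.005,.024]";done
```

```text
pos [0.574  0.0052 0.0945] closing 88.72 tilt [-0.0003 -0.0009] w 43.3 F [-0.4 -0.8 -0.5] t 17.1
shift cm [ 0.15 -0.02 -7.05]
pos [0.5741 0.0051 0.0948] closing 88.7 tilt [ 0.0001 -0.001 ] w 43.3 F [-0.2 -0.1 -0.5] t 17.15
shift cm [ 0.14 -0.01 -7.08]
pos [0.5742 0.0053 0.0949] closing 88.71 tilt [ 0.0004 -0.0009] w 43.3 F [ 0.3  0.5 -0.2] t 17.2
shift cm [ 0.13 -0.03 -7.09]
```

Call:
carry_out(
  steps=[
    [0,0,0,0.1,0,-3,0.5],
    [0,0,0,0.1,0,-5.5,0.5],
    [0,0,0,0.1,0,-6.5,0.5],
    [0,0,0,0.1,0,-7,0.5],
    [0,0,0,0.1,0,-7,0.05],
    [0,0,0,0.1,0,-7,0.05],
    [0,0,0,0.1,0,-7,0.05],
    [0,0,0,0.1,0,-7,0.05],
    [0,0,0,0.1,0,-7,0.05],
    [0,0,0,0.1,0,-7,0.05],
  ],
  squeeze=45,
)

```text
time: 18.2
position: [0.5757, 0.0062, 0.0254]
tool_rot: [3.14, -0.032, 0.002]
ft_force: [-1.0, -2.0, 4.4]
grip_width: 0.155
grip_force: 45.0
```

Call:
carry_out(
  steps=[
    [0,0,0,0,0,1,0.05],
    [0,0,0,0,0,3,0.05],
    [0,0,0,0,0,7,0.05],
    [0,0,0,0,0,11,0.05],
    [0,0,0,0,0,13,0.05],
    [0,0,0,0,0,13,0.05],
  ],
)

```text
time: 18.8
position: [0.5772, 0.0081, 0.1581]
tool_rot: [-3.141, 0.03, -0.01]
ft_force: [1.0, 0.7, -2.6]
grip_width: 0.157
grip_force: 45.0
```

```bash
python3 st.py "[.5225,-.3003,.16]"
```

```text
pos [0.5772 0.0081 0.1581] closing 88.89 tilt [ 0.0062 -0.    ] w 13.7 F [ 1.   0.7 -2.6] t 18.8
shift cm [ -5.47 -30.84   0.19]
```

The lid is held. I'll move over the case at height and measure the lid in the hand.

Call:
carry_out(
  steps=[
    [0,0,10,-5.4,-30.8,0,0.05],
    [0,0,10,-5.4,-30.8,0,0.05],
    [0,0,10,-5.4,-30.8,0,0.05],
    [0,0,10,-5.4,-30.8,0,0.05],
    [0,0,10,-5.4,-30.8,0,0.05],
    [0,0,10,-5.4,-30.8,0,0.05],
    [0,0,10,-5.4,-30.8,0,0.05],
    [0,0,10,-5.4,-30.8,0,0.05],
    [0,0,10,-5.4,-30.8,0,0.05],
    [0,0,10,-5.4,-30.8,0,0.05],
    [0,0,10,-5.4,-30.8,0,0.05],
  ],
)

```text
time: 19.9
position: [0.5218, -0.2986, 0.1544]
tool_rot: [-3.131, -0.248, 0.0]
ft_force: [-0.0, -0.0, -2.7]
grip_width: 0.159
grip_force: 45.0
```

```bash
python3 st.py "[.5225,-.3003,.07]"; python3 - <<'E'
from h import *
p,K,T=grab("wrist","w_lid"); s=ctrl.get_state(); print(s["position"].round(4))
hsv=cv2.cvtColor(p,cv2.COLOR_BGR2HSV); k=cv2.inRange(hsv,(10,40,110),(30,150,255)); k=cv2.morphologyEx(k,cv2.MORPH_OPEN,np.ones((5,5)))
k[225:]=0
c=max(cv2.findContours(k,0,2)[0],key=cv2.contourArea); print(cv2.boundingRect(c))
q=cv2.approxPolyDP(c,6,True).reshape(-1,2);print(q.tolist()); print((ray(q,K,T,s["position"][2]-.0054)[:,:2]).round(4).tolist())
E
```

```text
pos [ 0.5218 -0.2986  0.1544] closing 99.05 tilt [-0.0001  0.0007] w 13.8 F [-0.  -0.  -2.7] t 19.9
shift cm [ 0.07 -0.17 -8.44]
[ 0.5218 -0.299   0.1546]
(149, 34, 315, 191)
[[463, 39], [184, 38], [181, 79], [188, 75], [189, 90], [171, 90], [175, 101], [149, 108], [163, 117], [177, 107], [164, 124], [184, 122], [182, 133], [192, 114], [203, 224], [442, 224]]
[[0.6424, -0.3515], [0.6207, -0.2108], [0.6008, -0.21], [0.6034, -0.2136], [0.596, -0.2144], [0.5945, -0.205], [0.5893, -0.2073], [0.5835, -0.1935], [0.5799, -0.2011], [0.5863, -0.2084], [0.5763, -0.2017], [0.5791, -0.2125], [0.5731, -0.2116], [0.584, -0.2166], [0.5221, -0.2261], [0.5444, -0.3661]]
```

View pics/w_lid.png

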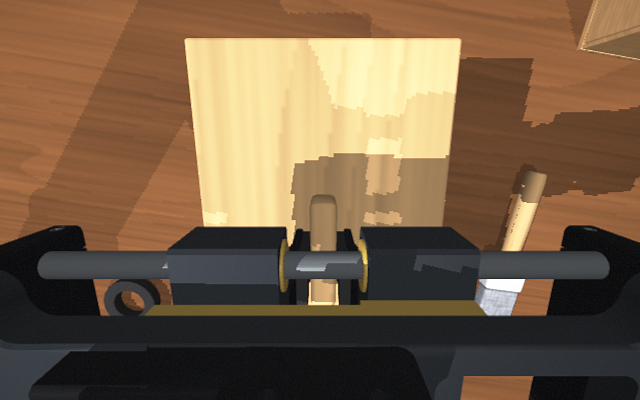

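The lid hangs square in the grip, with its far edge at row 38 from (184,38) to (462,39). I'll fit its edges as I did for the case.

```bash
python3 - <<'E'
from h import *
p,K,T=load("w_lid"); g=p[:,:,1].astype(float); g=cv2.GaussianBlur(g,(3,3),0)
z=.1546-.0054
gx=cv2.Sobel(g,-1,1,0); gy=cv2.Sobel(g,-1,0,1)
L=[];Rr=[];F=[]
for v in list(range(46,222,4)):
    l=184+(v-38)*(19/186); r=462-(v-38)*(20/186)
    a=int(l)-5; L.append((a+np.argmax(gx[v,a:a+11]),v)); a=int(r)-5; Rr.append((a+np.argmin(gx[v,a:a+11]),v))
for u in range(195,455,5): F.append((u,32+np.argmax(gy[32:45,u])))
def ln(a):
    w=ray(a,K,T,z)[:,:2]; l=cv2.fitLine(w.astype(np.float32),cv2.DIST_WELSCH,0,.001,.001).ravel(); return l[2:],l[:2]
(lp,ld),(rp,rd),(fp,fd)=ln(L),ln(Rr),ln(F)
for d in(ld,rd,fd): print(np.degrees(np.arctan2(d[1],d[0]))%180)
X=lambda a,d,b,e: a+d*np.linalg.solve(np.c_[d,-e],b-a)[0]
a,b=X(lp,ld,fp,fd),X(rp,rd,fp,fd); d=ld*np.sign(ld[0])+rd*np.sign(rd[0]); d/=np.linalg.norm(d)
c=(a+b)/2-.112*d; print("width",np.linalg.norm(a-b),"centre",c,"yaw",np.degrees(np.arctan2(d[1],d[0])))
ex=np.array([np.cos(np.radians(8.7)),np.sin(np.radians(8.7))]); print("to case",(np.array([.5225,-.3003])-c)*100)
E
```

```text
9.017627
9.158255
98.9647
width 0.14139506 centre [ 0.521085   -0.29814717] yaw 9.087939
to case [ 0.14149761 -0.21528283]
```

Call:
carry_out(
  steps=[
    [0,0,-0.4,0.1,-0.2,-3,0.05],
    [0,0,-0.4,0.1,-0.2,-5.5,0.05],
    [0,0,-0.4,0.1,-0.2,-6.8,0.05],
    [0,0,-0.4,0.1,-0.2,-7.2,0.05],
    [0,0,-0.4,0.1,-0.2,-7.4,0.05],
    [0,0,-0.4,0.1,-0.2,-7.4,0.05],
  ],
)

```text
time: 20.55
position: [0.5229, -0.3031, 0.0816]
tool_rot: [3.132, 0.232, 0.002]
ft_force: [0.8, 0.0, -2.2]
grip_width: 0.153
grip_force: 45.0
```

```bash
python3 st.py "[.5232,-.3011,.07]"; python3 - <<'E'
from h import *
p,K,T=grab("top","t_lid"); hsv=cv2.cvtColor(p,cv2.COLOR_BGR2HSV)
E
```

```text
pos [ 0.5229 -0.3031  0.0816] closing 98.47 tilt [ 0.0014 -0.0009] w 13.3 F [ 0.8  0.  -2.2] t 20.55
shift cm [ 0.03  0.2  -1.16]
```

Call:
carry_out(
  steps=[
    [0,0,0,0,0,-0.2,0.05],
    [0,0,0,0,0,-0.4,0.05],
    [0,0,0,0,0,-0.6,0.05],
    [0,0,0,0,0,-0.6,0.05],
  ],
)

```text
time: 21.0
position: [0.5219, -0.3029, 0.0744]
tool_rot: [-3.133, -0.231, 0.001]
ft_force: [0.7, -0.3, -2.2]
grip_width: 0.157
grip_force: 45.0
```

Call:
carry_out(
  steps=[
    [0,0,0,0.1,0.1,0,0.05],
    [0,0,0,0.1,0.1,-0.2,0.05],
    [0,0,0,0.1,0.1,-0.4,0.05],
    [0,0,0,0.1,0.1,-0.4,0.05],
  ],
)

```text
time: 21.4
position: [0.5229, -0.3018, 0.0702]
tool_rot: [-3.133, -0.232, 0.001]
ft_force: [0.4, -0.3, -2.6]
grip_width: 0.157
grip_force: 45.0
```

Call:
carry_out(
  steps=[
    [0,0,0,0,0,-0.1,0.05],
    [0,0,0,0,0,-0.2,0.05],
    [0,0,0,0,0,-0.2,0.05],
  ],
)

```text
time: 21.7
position: [0.523, -0.3019, 0.0685]
tool_rot: [-3.133, -0.232, 0.0]
ft_force: [0.5, -0.8, -2.8]
grip_width: 0.159
grip_force: 45.0
```

Call:
carry_out(
  steps=[
    [0,0,0,0,0,-0.1,0.05],
    [0,0,0,0,0,-0.2,0.05],
    [0,0,0,0,0,-0.2,0.05],
  ],
)

```text
time: 22.0
position: [0.5233, -0.302, 0.0675]
tool_rot: [3.133, 0.232, -0.0]
ft_force: [-2.2, 1.9, 4.4]
grip_width: 0.156
grip_force: 45.0
```

The seals are touched at TCP z 0.0675, which matches the lid sitting proud. I'll release, rise, and go over the +x end with the fingers shut.

Call:
carry_out(
  steps=[
    [0,0,0,0,0,0.1,0.5],
    [0,0,0,0,0,0.1,0.5],
    [0,0,0,0,0,0.1,0.5],
    [0,0,0,0,0,0.1,0.5],
    [0,0,0,0,0,1,0.5],
    [0,0,0,0,0,4,0.5],
    [0,0,0,4,0.7,6,0],
    [0,0,0,8.4,1.3,6,0],
    [0,0,0,8.4,1.3,6,0],
    [0,0,0,8.4,1.3,6,0],
    [0,0,0,8.4,1.3,4,0],
    [0,0,0,8.4,1.3,4,0],
  ],
)

```text
time: 23.2
position: [0.604, -0.2894, 0.1042]
tool_rot: [-3.132, -0.23, 0.008]
ft_force: [-0.4, 0.1, -0.7]
grip_width: 0.057
grip_force: 0.0
```

```bash
python3 st.py "[.6066,-.2874,.062]"; python3 - <<'E'
from h import *
p,K,T=grab("top","t_l2"); 
for f in ("t_lid","t_l2"):
    p,K,T=load(f); hsv=cv2.cvtColor(p,cv2.COLOR_BGR2HSV); k=cv2.inRange(hsv,(8,40,110),(30,200,255)); k[:,:370]=0;k[:,460:]=0;k[:125]=0;k[225:]=0
    k=cv2.morphologyEx(k,cv2.MORPH_OPEN,np.ones((3,3)))
    cs=cv2.findContours(k,0,2)[0]; print([cv2.boundingRect(c) for c in cs])
c=np.vstack(cs).reshape(-1,2); print(cv2.minAreaRect((ray(c,K,T,.062)[:,:2]*1000).astype(np.float32)))
E
```

```text
pos [ 0.604  -0.2894  0.1042] closing 98.39 tilt [-0.0054  0.001 ] w 5.0 F [-0.4  0.1 -0.7] t 23.2
shift cm [ 0.26  0.2  -4.22]
[(370, 182, 81, 43), (370, 177, 18, 24), (387, 125, 64, 36), (392, 125, 26, 9)]
[(370, 176, 18, 25), (370, 147, 3, 4), (374, 144, 3, 3), (370, 141, 78, 84)]
((504.62799072265625, -274.18206787109375), (218.3370819091797, 237.01568603515625), 87.45529174804688)
```

Top-view colour is muddled by the wooden table and the arm, so I'll go by touch. Pressing the +x end in small steps.

Call:
carry_out(
  steps=[
    [0,0,0,0.2,0.2,-2,0],
    [0,0,0,0.2,0.2,-3.5,0],
    [0,0,0,0.2,0.2,-4,0],
    [0,0,0,0.2,0.2,-4.2,0],
    [0,0,0,0.2,0.2,-4.4,0],
    [0,0,0,0.2,0.2,-4.4,0],
  ],
)

```text
time: 23.85
position: [0.6094, -0.2871, 0.0631]
tool_rot: [3.133, 0.231, 0.001]
ft_force: [-0.1, -0.4, 0.4]
grip_width: 0.009
grip_force: 0.0
```

Call:
carry_out(
  steps=[
    [0,0,0,0,0,-0.1,0],
    [0,0,0,0,0,-0.2,0],
    [0,0,0,0,0,-0.3,0],
    [0,0,0,0,0,-0.3,0],
  ],
)

```text
time: 24.25
position: [0.6098, -0.2872, 0.0616]
tool_rot: [3.132, 0.231, 0.002]
ft_force: [-2.6, 1.6, 6.7]
grip_width: 0.005
grip_force: 3.3
```

Call:
carry_out(
  steps=[
    [0,0,0,0,0,-0.1,0],
    [0,0,0,0,0,-0.2,0],
    [0,0,0,0,0,-0.3,0],
    [0,0,0,0,0,-0.4,0],
    [0,0,0,0,0,-0.4,0],
  ],
)

```text
time: 24.75
position: [0.6102, -0.2871, 0.0579]
tool_rot: [3.132, 0.232, 0.003]
ft_force: [-1.2, 0.8, 7.2]
grip_width: 0.004
grip_force: 3.6
```

Call:
carry_out(
  steps=[
    [0,0,0,0,0,-0.1,0],
    [0,0,0,0,0,-0.2,0],
    [0,0,0,0,0,-0.2,0],
  ],
)

```text
time: 25.05
position: [0.6104, -0.2871, 0.056]
tool_rot: [3.132, 0.232, 0.004]
ft_force: [-1.6, 0.9, 7.4]
grip_width: 0.007
grip_force: 3.6
```

Yielding steadily at 7 N. Continuing to the stop.

Call:
carry_out(
  steps=[
    [0,0,0,0,0,-0.1,0],
    [0,0,0,0,0,-0.2,0],
    [0,0,0,0,0,-0.25,0],
    [0,0,0,0,0,-0.25,0],
  ],
)

```text
time: 25.45
position: [0.6105, -0.2871, 0.0554]
tool_rot: [3.131, 0.231, 0.004]
ft_force: [-5.5, 2.1, 16.3]
grip_width: 0.005
grip_force: 8.0
```

Call:
carry_out(
  steps=[
    [0,0,0,0,0,-0.1,0],
    [0,0,0,0,0,-0.15,0],
    [0,0,0,0,0,-0.15,0],
  ],
)

```text
time: 25.75
position: [0.6105, -0.2871, 0.0553]
tool_rot: [3.13, 0.231, 0.003]
ft_force: [-7.7, 2.6, 22.9]
grip_width: 0.006
grip_force: 11.2
```

The +x end is home: a firm stop at 23 N. Next the −x end, passing over the grip bar.

Call:
carry_out(
  steps=[
    [0,0,0,0,0,2,0],
    [0,0,0,0,0,6,0],
    [0,0,0,-4,-0.6,7,0],
    [0,0,0,-9,-1.4,7,0],
    [0,0,0,-14,-2.2,7,0],
    [0,0,0,-17,-2.6,7,0],
    [0,0,0,-17,-2.6,7,0],
    [0,0,0,-17,-2.6,4,0],
    [0,0,0,-17,-2.6,2,0],
    [0,0,0,-17,-2.6,1.4,0],
    [0,0,0,-17,-2.6,1.4,0],
  ],
)

```text
time: 26.85
position: [0.4397, -0.3123, 0.0634]
tool_rot: [-3.132, -0.233, 0.0]
ft_force: [0.5, 0.2, 0.2]
grip_width: 0.005
grip_force: 0.0
```

Call:
carry_out(
  steps=[
    [0,0,0,0,0,-0.2,0],
    [0,0,0,0,0,-0.4,0],
    [0,0,0,0,0,-0.5,0],
    [0,0,0,0,0,-0.5,0],
  ],
)

```text
time: 27.25
position: [0.4405, -0.3133, 0.0604]
tool_rot: [3.131, 0.232, 0.003]
ft_force: [-1.2, 1.1, 5.7]
grip_width: 0.008
grip_force: 2.6
```

Call:
carry_out(
  steps=[
    [0,0,0,0,0,-0.2,0],
    [0,0,0,0,0,-0.3,0],
    [0,0,0,0,0,-0.4,0],
    [0,0,0,0,0,-0.5,0],
    [0,0,0,0,0,-0.5,0],
  ],
)

```text
time: 27.75
position: [0.44, -0.3134, 0.0554]
tool_rot: [3.131, 0.232, 0.001]
ft_force: [-1.8, 1.5, 6.6]
grip_width: 0.008
grip_force: 3.3
```

Call:
carry_out(
  steps=[
    [0,0,0,0,0,-0.1,0],
    [0,0,0,0,0,-0.2,0],
    [0,0,0,0,0,-0.3,0],
    [0,0,0,0,0,-0.3,0],
  ],
)

```text
time: 28.15
position: [0.4399, -0.3135, 0.0544]
tool_rot: [3.131, 0.231, -0.0]
ft_force: [-7.6, 4.7, 21.1]
grip_width: 0.003
grip_force: 10.6
```

The −x end stops firmly at 0.0544, as expected. I'll re-check the +x end.

Call:
carry_out(
  steps=[
    [0,0,0,0,0,2,0],
    [0,0,0,0,0,6,0],
    [0,0,0,4,0.6,7,0],
    [0,0,0,9,1.4,7,0],
    [0,0,0,14,2.2,7,0],
    [0,0,0,16.8,2.6,7,0],
    [0,0,0,16.8,2.6,7,0],
    [0,0,0,16.8,2.6,4,0],
    [0,0,0,16.8,2.6,2,0],
    [0,0,0,16.8,2.6,0.8,0],
    [0,0,0,16.8,2.6,0.5,0],
    [0,0,0,16.8,2.6,0.5,0],
  ],
)

```text
time: 29.35
position: [0.607, -0.2874, 0.0562]
tool_rot: [3.133, 0.231, 0.0]
ft_force: [0.5, 0.0, 0.2]
grip_width: 0.005
grip_force: 0.0
```

Call:
carry_out(
  steps=[
    [0,0,0,0,0,-0.1,0],
    [0,0,0,0,0,-0.2,0],
    [0,0,0,0,0,-0.3,0],
    [0,0,0,0,0,-0.3,0],
  ],
)

```text
time: 29.75
position: [0.6079, -0.2873, 0.0545]
tool_rot: [3.132, 0.231, 0.002]
ft_force: [-1.2, 1.0, 5.8]
grip_width: 0.004
grip_force: 2.9
```

Call:
carry_out(
  steps=[
    [0,0,0,0,0,-0.1,0],
    [0,0,0,0,0,-0.2,0],
    [0,0,0,0,0,-0.3,0],
    [0,0,0,0,0,-0.3,0],
  ],
)

```text
time: 30.15
position: [0.6079, -0.2873, 0.0544]
tool_rot: [3.131, 0.231, 0.002]
ft_force: [-7.7, 2.0, 19.3]
grip_width: 0.007
grip_force: 9.8
```

Call:
carry_out(
  steps=[
    [0,0,0,0,0,2,0],
    [0,0,0,0,0,6,0],
    [0,0,0,-6,5,10,0],
    [0,0,0,-9,10,13,0],
    [0,0,0,-9,15,15,0],
    [0,0,0,-9,20,15,0],
    [0,0,0,-9,25,15,0],
    [0,0,0,-9,25,15,0],
    [0,0,0,-9,25,15,0],
  ],
)

```text
time: 31.05
position: [0.5174, -0.0283, 0.2017]
tool_rot: [-3.131, -0.25, -0.005]
ft_force: [0.8, 0.8, 0.8]
grip_width: 0.005
grip_force: 0.0
```

```bash
python3 st.py; python3 - <<'E'
from h import *
p,K,T=grab("scene","s_end"); q,K2,T2=grab("top","t_end")
# flange corners for home (z .054): fit lid edges in the top view at its top face
g=cv2.GaussianBlur(q[:,:,1].astype(float),(3,3),0)
c=np.array([.5225,-.3003]);a=np.radians(8.7);e=np.array([np.cos(a),np.sin(a)]);n=np.array([-e[1],e[0]])
for nm,G,KK,TT in(("top",g,K2,T2),("scene",cv2.GaussianBlur(p[:,:,1].astype(float),(3,3),0),K,T)):
  for d,o,h,l in((e,n,.112,.06),(-e,n,.112,.06),(n,e,.072,.09),(-n,e,.072,.09)):
    res=[]
    for t in np.linspace(-l,l,25):
        s=np.linspace(-.012,.012,49); P=np.c_[c+o*t+np.outer(h+s,d),np.full(49,.054)]; uv=proj(P,KK,TT).astype(np.float32)
        v=cv2.remap(G.astype(np.float32),uv[:,0].reshape(1,-1),uv[:,1].reshape(1,-1),1).ravel(); res.append(s[np.argmax(abs(np.gradient(v)))])
    print(nm,"edge",d.round(2),"offset mm ends",np.round(np.median(res[:9])*1000,1),np.round(np.median(res[-9:])*1000,1))
E
```

```text
pos [ 0.5174 -0.0283  0.2017] closing 99.14 tilt [0.0033 0.0008] w 0.4 F [0.8 0.8 0.8] t 31.05
top edge [0.99 0.15] offset mm ends 1.5 3.0
top edge [-0.99 -0.15] offset mm ends -2.0 -2.5
top edge [-0.15  0.99] offset mm ends 8.5 -3.0
top edge [ 0.15 -0.99] offset mm ends 1.5 2.5
scene edge [0.99 0.15] offset mm ends 4.0 2.5
scene edge [-0.99 -0.15] offset mm ends -10.0 6.0
scene edge [-0.15  0.99] offset mm ends -1.0 1.5
scene edge [ 0.15 -0.99] offset mm ends 0.5 1.5
```

Both ends stop rigidly at 0.0544–0.0545, against the expected 0.054 when home. The lid edges agree with the home pose to within calibration on most sides, and the arm is clear. Handing in.

```bash
python3 -c "
from bench import ctrl
print(ctrl.close_job())"
```

```text
the job is handed in; nothing more can be done
None
```

The comb and stick lie side by side along the case, the lid is pressed home at both ends by touch (0.0544–0.0545 m against 0.054 expected), and the job was handed in at about 31 s; no result was returned.

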